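Line up the grey filters by shade in the drawer

ROBOT

A 6-joint arm with a two-finger parallel gripper is mounted at the origin on the work surface. World frame = base frame: x ahead of the robot, y to its left, z up, the work surface at z = 0. Lengths are in m, angles in rad, forces in N, time in s.
With the tool pointing down it reaches from about 0.35 to 0.975 m from the base axis. Payload 4.9 kg.
Tool frame: the origin (TCP) lies between the finger pads; the fingertips stand 14 mm ahead of it and the grasp point (between the pads) lies 5 mm behind it (manip.tcp_to_tips is the distance from the TCP to the fingertips, in m); z points along the fingers, y is the line along which they close (so a half turn about z gives the same grasp; the last joint's range is limited). The gripper opens to 85 mm and grips with 20 to 120 N. Pads are 22 mm wide; open, the fingers measure 114 mm over their backs; the gripper's body (76 mm by 85 mm) begins 54 mm behind the grasp point. The pads swing forward as they close: fully open they stand 13 mm farther back than shut.
Start: joints at [1.198, 0.053, 1.613, -0, 1.476, -0.119], TCP at [0.157, 0.605, 0.245] pointing down, gripper open.
Joint ranges: [-3.01, 3.01], [-1.01, 2.22], [0.06, 2.58], [-1.02, 4.17], [0.09, 2.62], [-3.14, 3.14]. Speed limits (rad/s): [2.57, 2.57, 3.14, 3.14, 3.14, 3.14].

INTERFACE

Orientations are given as a unit quaternion [w, x, y, z].
In Python, from plant import manip gives the robot as it stands.
- The arm moves only by the tool servo_tool, never from a script. Its argument "moves" is a list that holds one entry, the list of rows, each a list of 7 numbers: the shift along the tool's x, y, z in mm, then the turn, a rotation vector about the tool's x, y, z in degrees, then the finger opening in mm, from 0 to 85.4. In form: [[[x, y, z, ax, ay, az, fingers], ...]]. A call has 1 to 12 rows; each row shifts and turns the commanded pose from where the row before left it, along the tool's axes as they then stand; what a row does not reach is not made up. A row lasts 1/8 s, in which the tool goes at most 62.5 mm and 10.7 degrees, less where a joint would pass 70% of its speed; a pose out of reach is approached as far as the arm can. A call with a gripper value outside its range is refused whole. The fingers move at their own pace and stop on an object; the grip force is fixed at half the most. Time passes only in rows, so rows that do not move let the fingers close. It gives the time, the measured TCP pose, the force, the opening and the grip force at its end, in the units of the state.
- manip.state(): the state, without advancing time (a new reading comes with each control period).
- manip.grab_frame(name): name is "scene" or "top" or "wrist"; returns a dict with "image" (420x560x3 uint8, blue, green, red), "mtx" (3x3 intrinsics, pixels), "dist_coeffs" ([k1, k2, p1, p2, k3] as OpenCV has them; the pictures are not rectified), "eye" and "rotation" of the camera in the world. Camera axes: x right, y down, z forward; pixel columns grow to the right and rows downward; lengths in m; the calibration is good to about 2 mm. A picture is of the moment at which its call begins. There is no depth.
- manip.job_done(): hands the job in; it is judged then, once.
The state is a dict: "time": time; "joint_pos": joint angles; "joint_vel": joint speeds; "joint_efforts": joint torques, N m; "tool_pos": TCP position; "tool_rot": TCP orientation; "contact_force": force on the tool from outside, world axes, zero at the start; "ft_torque": the same for the moment, N m; "gripper_width": opening from 0.0 (shut) to 1.0 (fully open); "grasp_force": force on a finger pad.
Only numpy, scipy, OpenCV 4.12 (cv2) and the standard library are available. Lean on these libraries where they do the work, as an engineer would, in place of code of your own. Each camera call takes 0.05 s, during which the arm holds its last target. There are 200 camera calls.

TASK

Swing the clear flap right over so that it stays open by itself, take out the filter under it, and line up all four round filters on the marks of the cork strip in order of shade: the palest on the yellow mark, then step by step darker to the darkest on the blue mark. Set each case down flat and centred on its mark; they are glass, so do not drop them. Leave the flap standing open.

Things in the scene. Friction and masses are not known exactly. Their poses are not given: they have to be found in the camera images.
- nd_pale_c (a point): Camera filter, the palest, a nearly white glass disc (40 mm) in a black rim, flat in a round clear plastic case: diameter 48 mm, height 16 mm, 45 g. The point is the case's centre, 8 mm above its underside; z is up. At the start three filters lie on the open grey tray floor (4 mm above the work surface), one on the same floor in the flap compartment.
- nd_light_c (a point): Camera filter, the second lightest, a light to middle grey glass disc (40 mm) in a black rim, flat in a round clear plastic case: diameter 48 mm, height 16 mm, 45 g. The point is the case's centre, 8 mm above its underside; z is up. At the start three filters lie on the open grey tray floor (4 mm above the work surface), one on the same floor in the flap compartment.
- nd_mid_c (a point): Camera filter, the second darkest, a dark grey glass disc (40 mm) in a black rim, flat in a round clear plastic case: diameter 48 mm, height 16 mm, 45 g. The point is the case's centre, 8 mm above its underside; z is up. At the start three filters lie on the open grey tray floor (4 mm above the work surface), one on the same floor in the flap compartment.
- nd_dark_c (a point): Camera filter, the darkest, a black glass disc (40 mm) in a black rim, flat in a round clear plastic case: diameter 48 mm, height 16 mm, 45 g. The point is the case's centre, 8 mm above its underside; z is up. At the start three filters lie on the open grey tray floor (4 mm above the work surface), one on the same floor in the flap compartment.
- mark_light: Yellow ring: the light end of the row, printed on the dark brown cork strip, flat, outer diameter 58 mm. The point is its centre, on the strip's top, 7 mm above the work surface. The strip (75 by 295 mm) carries four marks in a straight row 75 mm apart; the yellow and the blue one are the two ends, either way round.
- mark_b: One of the two identical white rings between the ends (either may be next to the yellow one), printed on the dark brown cork strip, flat, outer diameter 58 mm. The point is its centre, on the strip's top, 7 mm above the work surface. The strip (75 by 295 mm) carries four marks in a straight row 75 mm apart; the yellow and the blue one are the two ends, either way round.
- mark_c: The other white ring between the ends, printed on the dark brown cork strip, flat, outer diameter 58 mm. The point is its centre, on the strip's top, 7 mm above the work surface. The strip (75 by 295 mm) carries four marks in a straight row 75 mm apart; the yellow and the blue one are the two ends, either way round.
- mark_dark: Blue ring: the dark end of the row, printed on the dark brown cork strip, flat, outer diameter 58 mm. The point is its centre, on the strip's top, 7 mm above the work surface. The strip (75 by 295 mm) carries four marks in a straight row 75 mm apart; the yellow and the blue one are the two ends, either way round.
- flap (a joint): Angle (rad) of the clear acrylic flap (133 by 131 mm, 4 mm thick, 70 g) on its 135 mm square compartment (walls 5 mm thick, 30 mm high, standing on the tray floor): 0 shut, growing as its robot-side edge swings up and away from the robot, stop at 1.9. Free hinge: below about 1.4 it falls shut, past about 1.6 it falls open to the stop and stays.
- flap_knob (a point): Orange pin, 14 mm across, 26 mm high, upright on the flap near its robot-side edge; point half-way up, 13 mm above the flap. Axes turn with the flap; shut: x level towards the hinge, y along the hinge, z up. The hinge line is 117 mm along +x and 17 mm down from the point; the compartment's middle is 49.5 mm along +x. Shut, the flap's top is 38 mm above the work surface.
Things that resemble listed ones, but are neither listed nor needed, are in the scene too. What is shaped like the part that bears nd_light_c but purple is not meant. Leave any green look-alike of the part that bears nd_mid_c alone.

How it is judged:
By the outcome, as a careful person would: the job done as asked, in the order asked, and still so for the second after the job is handed in, with the robot touching nothing.
It also fails if it takes over 109 s, if anything falls off the work surface, if the arm or the gripper's body presses on something with over 40 N, if the wrist force passes 120 N, or if a joint passes its speed limit or range.

## Working session

There is one attempt and no reset: what is moved stays moved. The work goes in short steps, Python scripts to look and compute and a tool call to move; the robot and the scene stay as the last step left them, time stands still between calls to the robot, and variables do not carry over. Pictures are saved under pics/ and viewed, at most 14 in all, crops included, and the job is handed in when it is done.

Besides the shell and the picture viewer there is one more tool, called after ">>>" by a JSON object that holds its "op" and its "data". servo_tool: Moves the arm, as the interface text tells. Its arguments: {"type":"object","properties":{"moves":{"type":"array"}},"required":["moves"]}

```bash
mkdir -p pics; ls; cat > h.py <<'E'
import numpy as np,cv2
from plant import manip
from scipy.spatial.transform import Rotation as R
def grab(n,save=None):
    f=manip.grab_frame(n)
    if save: cv2.imwrite('pics/'+save,f['image'])
    return f
def px2w(f,uv,z):
    p=cv2.undistortPoints(np.array([[uv]],float),np.array(f['mtx'],float),np.array(f['dist_coeffs'],float))[0,0]
    d=np.array(f['rotation'])@np.array([p[0],p[1],1]);e=np.array(f['eye'])
    return e+d*(z-e[2])/d[2]
def w2px(f,P):
    Rc=np.array(f['rotation']).T;t=-Rc@np.array(f['eye'])
    return cv2.projectPoints(np.array(P,float).reshape(-1,3),cv2.Rodrigues(Rc)[0],t,np.array(f['mtx'],float),np.array(f['dist_coeffs'],float))[0][:,0]
E
python3 - <<'E'
from h import *
import pickle
fs={}
for n in ('scene','top'):
    f=grab(n,n+'0.png');fs[n]=f;print(n,np.round(f['eye'],3),np.round(f['rotation'],2).tolist(),np.array(f['mtx']).round(0).tolist())
pickle.dump(fs,open('f0.pkl','wb'))
s=manip.state();print(s['time'],s['tool_pos'],s['tool_rot'],R.from_quat(np.roll(s['tool_rot'],-1)).as_matrix().round(3).tolist(),s['gripper_width'])
E
```

```text
pics
scene [ 0.913 -0.819  0.969] [-0.37, 0.89, 0.24, -0.11] [[503.0, 0.0, 278.0], [0.0, 503.0, 200.0], [0.0, 0.0, 1.0]]
top [ 0.256 -0.027  1.309] [0.04, -0.7, 0.71, -0.06] [[502.0, 0.0, 278.0], [0.0, 502.0, 211.0], [0.0, 0.0, 1.0]]
0.1 [0.15675409 0.60446709 0.24418316] [-2.21063508e-04  1.26585879e-01  9.91955227e-01 -8.90924519e-04] [[-0.968, 0.251, -0.001], [0.251, 0.968, -0.002], [0.0, -0.002, -1.0]] 1.0005643408513767
```

```bash
sed -i "s/np.array(f\['rotation'\])/RM(f)/g" h.py; cat >> h.py <<'E'
def RM(f): return R.from_quat(np.roll(f['rotation'],-1)).as_matrix()
E
grep -n RM h.py
```

```text
10:    d=RM(f)@np.array([p[0],p[1],1]);e=np.array(f['eye'])
13:    Rc=RM(f).T;t=-Rc@np.array(f['eye'])
15:def RM(f): return R.from_quat(np.roll(f['rotation'],-1)).as_matrix()
```

View pics/top0.png

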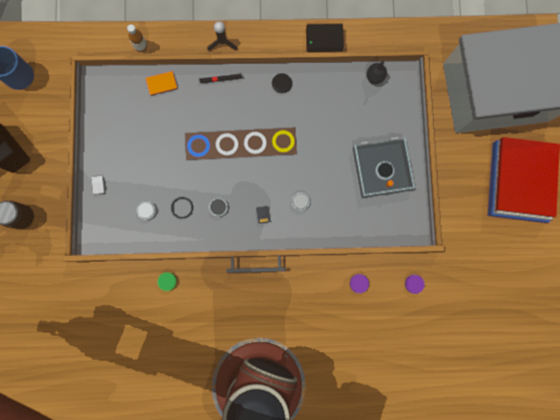

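View pics/scene0.png

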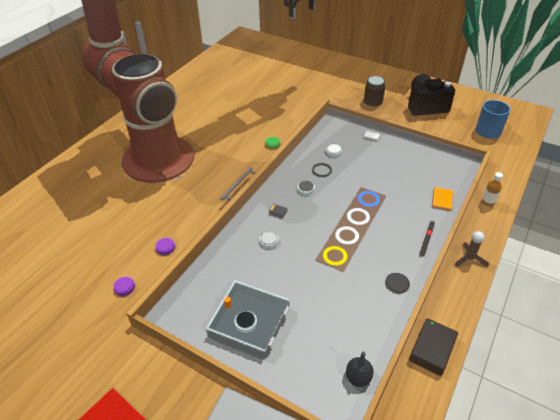

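```bash
python3 - <<'E'
from h import *
import pickle
fs=pickle.load(open('f0.pkl','rb'));t=fs['top']['image'];s=fs['scene']['image']
def c(im,u,v): return cv2.resize(im[v-22:v+22,u-22:u+22],(195,195),interpolation=cv2.INTER_CUBIC)
r=[[c(t,*p) for p in [(146,211),(182,208),(218,207),(300,201)]],[c(t,*p) for p in [(385,170),(282,83)]]+[c(s,246,318),c(s,397,283)],[c(s,*p) for p in [(334,151),(322,170),(306,188),(269,240)]]]
cv2.imwrite('pics/m.png',np.vstack([np.hstack(x) for x in r]))
f=fs['top']
for n,uv,z in [('A',(146,211),.02),('ring',(182,208),.01),('C',(218,207),.02),('D',(300,201),.02),('cap',(282,83),.015),('comp',(385,170),.02),('knob',(390,183),.064),('blue',(198.5,146),.007),('w1',(227,144.5),.007),('w2',(255.5,143),.007),('yel',(284,141),.007)]:
    print(n,px2w(f,uv,z).round(4))
f=fs['scene']
for n,uv,z in [('A',(334,150),.02),('C',(306,187),.02),('D',(269,239),.02),('cap',(397,282),.015),('comp',(246,320),.02),('knob',(228,297),.064),('blue',(369,198.5),.007),('yel',(336,256),.007)]:
    print(n,px2w(f,uv,z).round(4))
E
```

```text
A [0.4434 0.2783 0.02  ]
ring [0.4505 0.1882 0.01  ]
C [0.4493 0.0942 0.02  ]
D [ 0.46   -0.1185  0.02  ]
cap [ 0.7831 -0.081   0.015 ]
comp [ 0.5371 -0.3447  0.02  ]
knob [ 0.4937 -0.3447  0.064 ]
blue [0.6159 0.145  0.007 ]
w1 [0.6185 0.0696 0.007 ]
w2 [ 0.6211 -0.0061  0.007 ]
yel [ 0.625  -0.0821  0.007 ]
A [0.4539 0.2686 0.02  ]
C [0.4575 0.0856 0.02  ]
D [ 0.4669 -0.1267  0.02  ]
cap [ 0.788 -0.088  0.015]
comp [ 0.5432 -0.3489  0.02  ]
knob [ 0.4961 -0.3427  0.064 ]
blue [0.6214 0.1424 0.007 ]
yel [ 0.6309 -0.0827  0.007 ]
```

View pics/m.png

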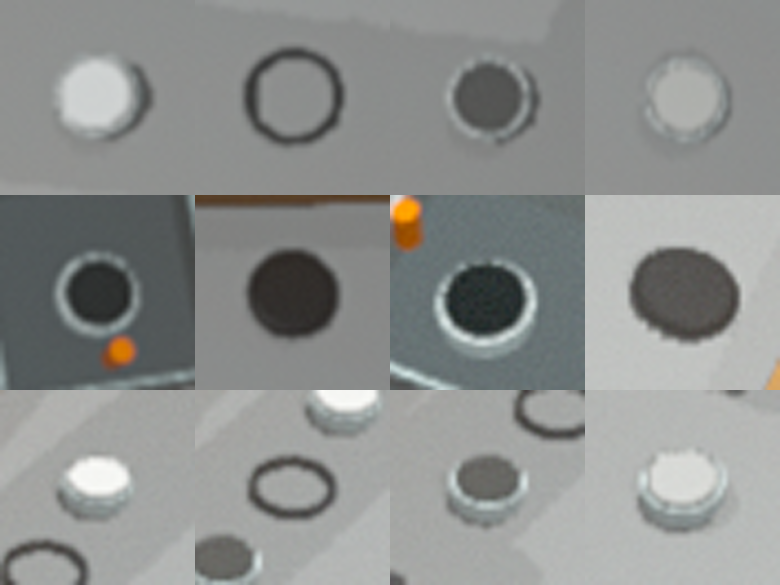

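Candidates (top px): cased discs at (146,211) white = pale, (300,201) light grey = light, (218,207) dark grey = mid, (385,170) black under the flap = dark. The decoys are the bare ring (182,208), the bare black cap (282,83), green (167,282) and purple (360,284)/(415,284). The crop confirms that only the four chosen have a clear case around the disc. Yellow mark is at (284,141), blue at (198,146).

>>> {"op": "servo_tool", "data": {"moves": [[[-36,-33.5,-6,0,0,0,85],[-36,-33.5,-6,0,0,0,85],[-36,-33.5,-6,0,0,0,85],[-36,-33.5,-6,0,0,0,85],[-36,-33.5,-6,0,0,0,85],[-36,-33.5,-6,0,0,0,85],[-36,-33.5,-6,0,0,0,85],[-36,-33.5,-6,0,0,0,85],[-36,-33.5,-6,0,0,0,85],[-36,-33.5,-6,0,0,0,85],[0,0,0,0,0,-7.25,85],[0,0,0,0,0,-7.25,85]]]}}

```text
time: 1.6
tool_pos: [0.4215, 0.1895, 0.3049]
tool_rot: [-0.0, -0.001, 1.0, -0.0]
contact_force: [-0.2, 0.2, 0.3]
gripper_width: 0.996
grasp_force: 0.0
```

```bash
python3 - <<'E'
from h import *
import pickle
f=grab('wrist','w1.png');pickle.dump(f,open('w1.pkl','wb'))
s=manip.state();print(s['time'],s['tool_pos'],R.from_quat(np.roll(s['tool_rot'],-1)).as_matrix().round(3).tolist(),s['joint_pos'])
print(f['eye'],RM(f).round(3).tolist(),manip.tcp_to_tips)
t=pickle.load(open('f0.pkl','rb'))['top']
print([px2w(t,uv,.036)[:2].round(3) for uv in [(354,146),(406,138),(414,192),(362,198)]])
for P in [(.4434,.2783,.02),(.4493,.0942,.02)]: print(w2px(f,P))
E
```

```text
1.65 [0.42128415 0.18973772 0.30477102] [[-1.0, -0.005, -0.001], [-0.005, 1.0, -0.0], [0.001, -0.0, -1.0]] [ 2.61856490e-01 -3.78989388e-01  1.89778767e+00  3.83387633e-05
  1.62372920e+00 -1.31363046e+00]
[0.35308551 0.18867672 0.43285399] [[-0.002, 0.963, 0.271], [1.0, 0.002, 0.002], [0.001, 0.271, -0.963]] 0.014
[array([ 0.599, -0.263]), array([ 0.618, -0.401]), array([ 0.474, -0.412]), array([ 0.461, -0.277])]
[[357.73237059 190.82511309]]
[[198.6394563 195.4944091]]
```

View pics/w1.png

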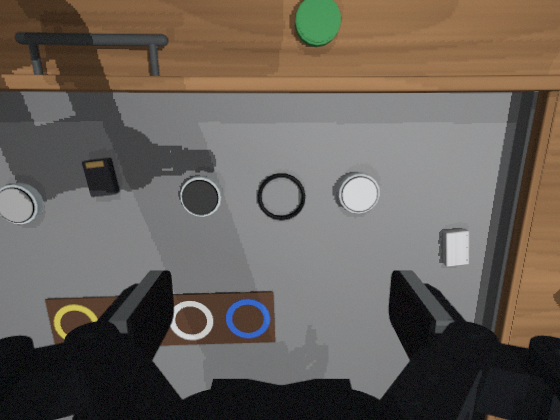

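>>> {"op": "servo_tool", "data": {"moves": [[[-5,-53,5,0,0,0,85],[-5,-53,5,0,0,0,85],[-5,-53,5,0,0,0,85],[-5,-53,5,0,0,0,85],[-5,-53,5,0,0,0,85],[-5,-53,5,0,0,0,85],[-5,-53,5,0,0,0,85],[-5,-53,5,0,0,0,85],[-5,-53,5,0,0,0,85],[-5,-53,5,0,0,0,85],[0,0,0,0,0,-5.5,85],[0,0,0,0,0,0,85]]]}}

```text
time: 3.15
tool_pos: [0.4706, -0.3399, 0.2544]
tool_rot: [-0.001, -0.046, 0.999, 0.001]
contact_force: [-0.2, 0.1, -0.3]
gripper_width: 0.994
grasp_force: 0.0
```

```bash
python3 - <<'E'
from h import *
import pickle
f=grab('wrist');pickle.dump(f,open('w2.pkl','wb'))
im=cv2.resize(f['image'],None,fx=1.4,fy=1.4,interpolation=cv2.INTER_CUBIC);cv2.imwrite('pics/w2.png',im)
s=manip.state();print(s['time'],s['tool_pos'],R.from_quat(np.roll(s['tool_rot'],-1)).as_matrix().round(3).tolist(),s['joint_pos'])
def blobs(f,z,lo,hi):
    h=cv2.cvtColor(f['image'],cv2.COLOR_BGR2HSV);m=cv2.inRange(h,lo,hi)
    n,l,st,c=cv2.connectedComponentsWithStats(m)
    for i in range(1,n):
        if st[i,4]>40: 
            x,y,w,hh=st[i,:4];ctr=(x+(w-1)/2,y+(hh-1)/2)
            print(st[i],np.round(c[i],1),px2w(f,ctr,z).round(4))
print('orange');blobs(f,.064,(5,170,80),(16,255,255))
g=pickle.load(open('w1.pkl','rb'))
print('blue');blobs(g,.007,(105,150,60),(125,255,255))
print('yel');blobs(g,.007,(22,150,80),(35,255,255))
gr=cv2.medianBlur(cv2.cvtColor(g['image'],cv2.COLOR_BGR2GRAY),3)
c=cv2.HoughCircles(gr,cv2.HOUGH_GRADIENT,1,30,param1=100,param2=18,minRadius=14,maxRadius=27)
for q in c[0]: print(q,px2w(g,q[:2],.02).round(4),px2w(g,q[:2],.007).round(4))
E
```

```text
3.2 [ 0.4707885  -0.33950522  0.25477342] [[-0.996, -0.093, -0.001], [-0.093, 0.996, 0.001], [0.001, 0.001, -1.0]] [-7.53001455e-01 -5.76138183e-02  1.70721977e+00  8.94462727e-05
  1.49292566e+00 -2.41656743e+00]
orange
[267 202  13  10  76] [273.3 206.4] [ 0.487  -0.3455  0.064 ]
blue
[226 299  44  39 618] [247.5 317.6] [0.6177 0.146  0.007 ]
yel
[200.5 195.5  18.5] [0.4493 0.0964 0.02  ] [0.4523 0.0934 0.007 ]
[357.5 194.5  18.5] [0.4478 0.2783 0.02  ] [0.4507 0.2811 0.007 ]
[247.5 321.5  22.9] [0.6147 0.1472 0.02  ] [0.6229 0.1458 0.007 ]
[191.5 315.5  24.1] [0.606  0.0761 0.02  ] [0.6139 0.0726 0.007 ]
[279.5 195.5  19.1] [0.4491 0.1879 0.02  ] [0.4521 0.1879 0.007 ]
[ 74.5 327.5  23.9] [ 0.6225 -0.0733  0.02  ] [ 0.631  -0.0816  0.007 ]
[ 20.5 202.5  20.5] [ 0.4582 -0.1104  0.02  ] [ 0.4615 -0.1198  0.007 ]
[310.5  25.5  20.5] [0.271  0.2194 0.02  ] [0.2684 0.2203 0.007 ]
```

View pics/w2.png

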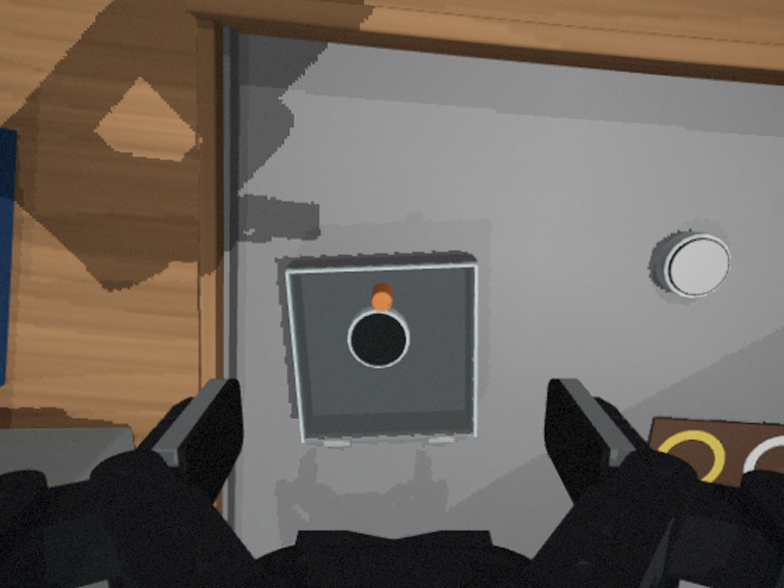

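```bash
python3 - <<'E'
from h import *
import pickle
f=pickle.load(open('w2.pkl','rb'));t=pickle.load(open('f0.pkl','rb'));T=t['top']
h=cv2.cvtColor(f['image'],cv2.COLOR_BGR2HSV)
m=cv2.inRange(h,(3,150,60),(22,255,255));m[:,:255]=0;m[:,290:]=0;m[:195]=0;m[240:]=0
v=h[...,2];ys,xs=np.nonzero(m);
for y in range(ys.min(),ys.max()+1): print(y,xs[ys==y].min(),xs[ys==y].max(),int(np.median(v[y,xs[ys==y]])),end=';')
print()
for uv in [(272.9,214)]: print(px2w(f,uv,.064))
c=[px2w(f,(a/1.4,b/1.4),.036)[:2] for a,b in [(287,268),(477,264),(475,437),(303,440)]]
print(np.round(c,4),np.mean(c,0))
for i in range(4): d=c[(i+1)%4]-c[i];print(np.linalg.norm(d),np.degrees(np.arctan2(d[1],d[0])))
E
```

```text
202 272 274 104;203 269 276 110;204 268 277 109;205 268 278 113;206 267 278 109;207 267 279 115;208 267 279 131;209 267 279 175;210 267 279 208;211 266 279 210;212 266 279 211;213 266 279 211;214 266 279 210;215 265 279 210;216 266 279 210;217 266 279 210;218 266 278 211;219 267 277 210;220 269 276 209;
[ 0.49406359 -0.34494085  0.064     ]
[[ 0.4855 -0.4123]
 [ 0.4705 -0.2816]
 [ 0.6041 -0.2647]
 [ 0.6186 -0.395 ]] [ 0.54466867 -0.33840287]
0.1315512109141098 96.53221954924729
0.13460667212775854 7.1836183418563015
0.13112030663269378 -83.64826310924654
0.13419928360626007 -172.6301380638694
```

>>> {"op": "servo_tool", "data": {"moves": [[[0,0,0,0,0,-1.5,40],[-8,-3,50,0,0,0,40],[-8,-2.5,50,0,0,0,40],[-7.5,-2.5,50,0,0,0,40],[0,0,30,0,0,0,40],[0,0,16,0,0,0,40],[0,0,0,0,0,0,40],[0,0,0,0,0,0,0],[0,0,0,0,0,0,0],[0,0,0,0,0,0,0],[0,0,0,0,0,0,0]]]}}

```text
time: 4.58
tool_pos: [0.4962, -0.3453, 0.0616]
tool_rot: [0.001, -0.061, 0.998, -0.001]
contact_force: [-1.5, 2.4, 6.1]
gripper_width: 0.134
grasp_force: 58.5
```

```bash
python3 - <<'E'
from h import *
f=grab('wrist','w3.png')
E
```

```text
(no output)
```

View pics/w3.png

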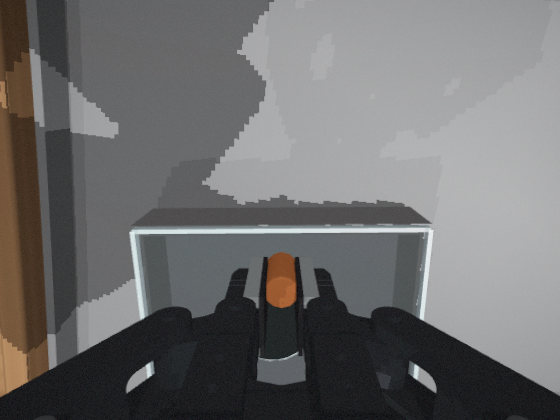

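```bash
python3 - <<'E'
import numpy as np
r=np.hypot(117,17);ph0=np.arctan2(17,-117)
def pose(k):
    th=np.radians(4.1*k);a=np.radians(k)
    pin=r*np.array([np.cos(ph0-th),np.sin(ph0-th)])
    zt=np.array([-np.sin(a),-np.cos(a)]);xt=np.array([-np.cos(a),np.sin(a)])
    return pin-10.6*zt,xt,zt
for k in range(24):
    p,x,z=pose(k);q=pose(k+1)[0]-p;print(k,round(q@x,1),round(q@z,1))
E
```

```text
0 -1.7 -8.3
1 -2.1 -8.2
2 -2.6 -8.1
3 -3.0 -8.0
4 -3.5 -7.8
5 -3.9 -7.6
6 -4.3 -7.4
7 -4.7 -7.2
8 -5.1 -6.9
9 -5.4 -6.6
10 -5.8 -6.4
11 -6.1 -6.0
12 -6.4 -5.7
13 -6.7 -5.4
14 -7.0 -5.0
15 -7.3 -4.6
16 -7.5 -4.2
17 -7.7 -3.8
18 -7.9 -3.4
19 -8.1 -3.0
20 -8.2 -2.6
21 -8.4 -2.1
22 -8.5 -1.7
23 -8.6 -1.2
```

>>> {"op": "servo_tool", "data": {"moves": [[[-1.7,0,-8.3,0,1,0,0],[-2.1,0,-8.2,0,1,0,0],[-2.6,0,-8.1,0,1,0,0],[-3,0,-8,0,1,0,0],[-3.5,0,-7.8,0,1,0,0],[-3.9,0,-7.6,0,1,0,0],[-4.3,0,-7.4,0,1,0,0],[-4.7,0,-7.2,0,1,0,0],[-5.1,0,-6.9,0,1,0,0],[-5.4,0,-6.6,0,1,0,0],[-5.8,0,-6.4,0,1,0,0],[-6.1,0,-6,0,1,0,0]]]}}

```text
time: 6.12
tool_pos: [0.5504, -0.3381, 0.1394]
tool_rot: [-0.105, -0.061, 0.993, -0.006]
contact_force: [4.0, -3.5, -11.3]
gripper_width: 0.127
grasp_force: 58.4
```

```bash
python3 - <<'E'
from h import *
f=grab('wrist','w4.png')
E
```

```text
(no output)
```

View pics/w4.png

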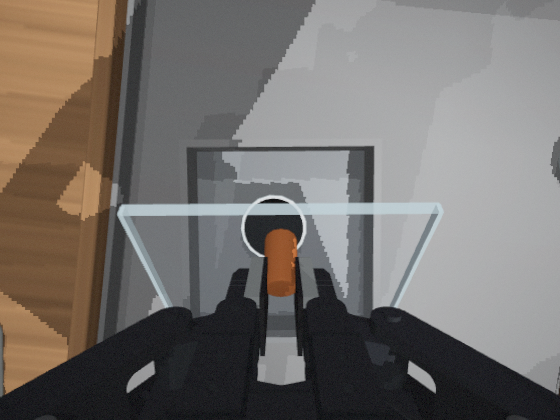

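The flap follows the grip: its edge is at row 210, the pin at (281,262) is still between the pads, and the dark case at (273,225) is visible through it. I'll continue the arc.

>>> {"op": "servo_tool", "data": {"moves": [[[-6.4,0,-5.7,0,1,0,0],[-6.7,0,-5.4,0,1,0,0],[-7,0,-5,0,1,0,0],[-7.3,0,-4.6,0,1,0,0],[-7.5,0,-4.2,0,1,0,0],[-7.7,0,-3.8,0,1,0,0],[-7.9,0,-3.4,0,1,0,0],[-8.1,0,-3,0,1,0,0],[-8.2,0,-2.6,0,1,0,0],[-8.4,0,-2.1,0,1,0,0],[-8.5,0,-1.7,0,1,0,0],[-8.6,0,-1.2,0,1,0,0]]]}}

```text
time: 7.68
tool_pos: [0.6481, -0.3259, 0.1514]
tool_rot: [-0.21, -0.059, 0.976, -0.011]
contact_force: [-5.2, -3.6, -22.9]
gripper_width: 0.07
grasp_force: 63.9
```

```bash
python3 - <<'E'
from h import *
f=grab('scene');im=cv2.resize(f['image'][200:380,150:350],None,fx=3,fy=3);w=cv2.resize(grab('wrist')['image'],None,fx=.5,fy=.5)
im[:210,:280]=w;cv2.imwrite('pics/w5.png',im)
print(manip.state()['joint_pos'])
E
```

```text
[-0.48286996  0.57691608  1.17189558 -0.23792698  1.74491535 -2.17507148]
```

View pics/w5.png

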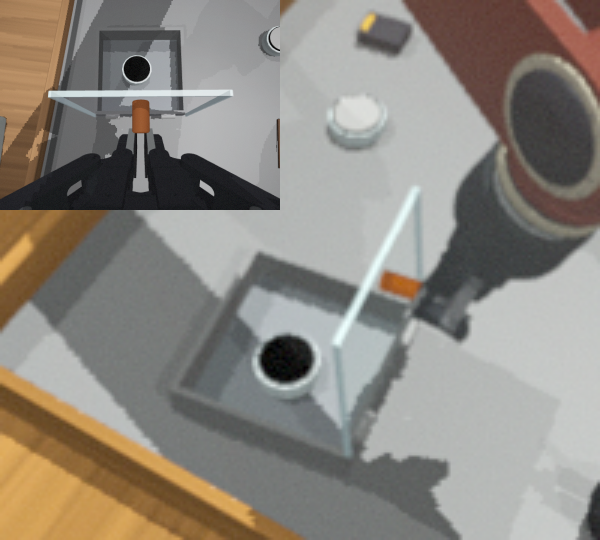

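```bash
cat > flap.py <<'E'
from h import *
def corner(th,s,f):
    a=np.radians(6.8);u=np.array([np.cos(a),np.sin(a),0]);v=np.array([-np.sin(a),np.cos(a),0])
    H=np.array([.6107,-.3311,.034]);L=.131
    # points: edge at hinge distance, pin tip axis end
    r=lambda x,z: H+u*(x*np.cos(th)+z*np.sin(th))+np.array([0,0,1])*(-x*np.sin(th)+z*np.cos(th))
    return w2px(f,[r(-L,.002)+v*s*.0665, r(-.117,.030), r(-.117,.004)])
E
python3 - <<'E'
from flap import *
import pickle
f=pickle.load(open('f0.pkl','rb'))['scene']
for d in (0,70,75,80,85,90,95): print(d,corner(np.radians(d),1,f).round(1)[0],corner(np.radians(d),-1,f).round(1).tolist())
s=manip.state();print(s['time'],s['tool_pos'],s['contact_force'])
E
```

```text
0 [236.  279.9] [[207.2, 327.5], [226.8, 297.5], [227.8, 304.3]]
70 [270.1 258. ] [[241.0, 309.1], [270.7, 288.6], [259.5, 287.3]]
75 [274.9 258.6] [[246.2, 310.1], [275.6, 290.2], [264.0, 288.1]]
80 [280.  259.6] [[251.5, 311.4], [280.5, 292.1], [268.6, 289.2]]
85 [285.1 260.9] [[257.0, 313.1], [285.5, 294.2], [273.3, 290.6]]
90 [290.3 262.6] [[262.6, 315.1], [290.4, 296.7], [278.1, 292.2]]
95 [295.5 264.6] [[268.2, 317.5], [295.2, 299.3], [282.9, 294.2]]
7.775 [ 0.6484982  -0.32579066  0.15124134] [ -5.93724086  -3.75673341 -23.34711109]
```

>>> {"op": "servo_tool", "data": {"moves": [[[-8.1,0,-1.5,0,0,0,0],[-8.1,0,-1.5,0,0,0,0],[-8.1,0,-1.5,0,0,0,0],[0,0,0,0,0,0,0]]]}}

```text
time: 8.28
tool_pos: [0.6755, -0.3235, 0.1544]
tool_rot: [-0.205, -0.059, 0.977, -0.014]
contact_force: [0.4, 0.5, 1.0]
gripper_width: -0.002
grasp_force: 0.0
```

```bash
python3 - <<'E'
from h import *
f=grab('scene');im=cv2.resize(f['image'][200:380,150:350],None,fx=3,fy=3);w=cv2.resize(grab('wrist')['image'],None,fx=.5,fy=.5)
im[:210,:280]=w;cv2.imwrite('pics/w6.png',im)
E
```

```text
(no output)
```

View pics/w6.png

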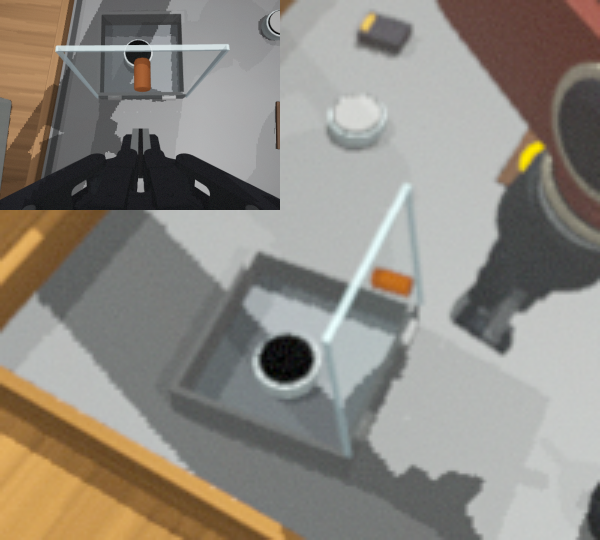

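Pin slipped out; the flap stands alone at about 87° (corner at crop (328,340)). I'll go over it and push it from the robot side.

>>> {"op": "servo_tool", "data": {"moves": [[[13.2,0,-29.7,0,-8,0,0],[9,0,-31.2,0,-8,0,0],[2.8,0,-19.8,0,-8,0,0],[40,0,0,0,0,0,0],[40,0,0,0,0,0,0],[40,0,0,0,0,0,0]]]}}

```text
time: 9.12
tool_pos: [0.5534, -0.3381, 0.2378]
tool_rot: [0.002, -0.061, 0.998, -0.002]
contact_force: [-0.4, 0.1, -0.7]
gripper_width: -0.002
grasp_force: 0.0
```

```bash
python3 - <<'E'
from h import *
f=grab('scene');im=cv2.resize(f['image'][200:380,150:350],None,fx=3,fy=3)
cv2.imwrite('pics/w7.png',im)
s=manip.state();print(s['tool_pos'],R.from_quat(np.roll(s['tool_rot'],-1)).as_matrix().round(3).tolist())
E
```

```text
[ 0.5496194  -0.3386482   0.23716903] [[-0.993, -0.12, -0.001], [-0.12, 0.993, -0.003], [0.001, -0.003, -1.0]]
```

View pics/w7.png

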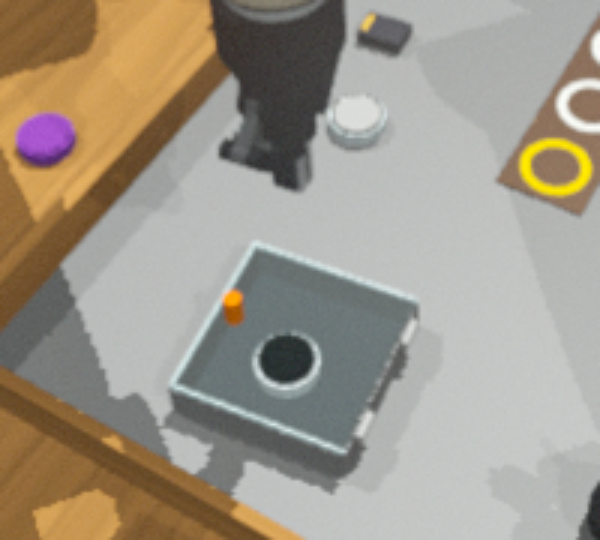

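>>> {"op": "servo_tool", "data": {"moves": [[[25,0,30,0,0,0,40],[25,0,40,0,0,0,40],[2,0,40,0,0,0,40],[0,0,20,0,0,0,40],[0,0,0,0,0,0,40],[0,0,0,0,0,0,40]]]}}

```text
time: 9.93
tool_pos: [0.504, -0.3449, 0.1063]
tool_rot: [0.001, -0.061, 0.998, -0.001]
contact_force: [-0.2, -0.2, -0.9]
gripper_width: 0.47
grasp_force: 0.0
```

```bash
python3 - <<'E'
import numpy as np
from h import *
s=manip.state();print(s['tool_pos'],s['gripper_width'])
r=np.hypot(117,17);ph0=np.arctan2(17,-117);d=7.
def pose(k):
    th=np.radians(4.3*k);a=np.radians(2.1*k)
    pin=r*np.array([np.cos(ph0-th),np.sin(ph0-th)])
    zt=np.array([-np.sin(a),-np.cos(a)]);xt=np.array([-np.cos(a),np.sin(a)])
    return pin-d*zt,xt,zt
print([[round(v,1) for v in ((pose(k+1)[0]-pose(k)[0])@pose(k)[1],(pose(k+1)[0]-pose(k)[0])@pose(k)[2])] for k in range(24)])
E
```

```text
[ 0.50397164 -0.34488957  0.10627376] 0.47038006634333235
[[np.float64(-1.9), np.float64(-8.7)], [np.float64(-2.2), np.float64(-8.7)], [np.float64(-2.5), np.float64(-8.6)], [np.float64(-2.9), np.float64(-8.5)], [np.float64(-3.2), np.float64(-8.4)], [np.float64(-3.5), np.float64(-8.3)], [np.float64(-3.8), np.float64(-8.1)], [np.float64(-4.1), np.float64(-8.0)], [np.float64(-4.4), np.float64(-7.8)], [np.float64(-4.7), np.float64(-7.7)], [np.float64(-5.0), np.float64(-7.5)], [np.float64(-5.3), np.float64(-7.3)], [np.float64(-5.6), np.float64(-7.1)], [np.float64(-5.8), np.float64(-6.9)], [np.float64(-6.1), np.float64(-6.7)], [np.float64(-6.4), np.float64(-6.4)], [np.float64(-6.6), np.float64(-6.2)], [np.float64(-6.8), np.float64(-6.0)], [np.float64(-7.1), np.float64(-5.7)], [np.float64(-7.3), np.float64(-5.4)], [np.float64(-7.5), np.float64(-5.2)], [np.float64(-7.7), np.float64(-4.9)], [np.float64(-7.8), np.float64(-4.6)], [np.float64(-8.0), np.float64(-4.3)]]
```

>>> {"op": "servo_tool", "data": {"moves": [[[9.5,0.9,25,0,0,0,40],[0,0,24,0,0,0,40],[0,0,0,0,0,0,40],[0,0,0,0,0,0,40],[0,0,0,0,0,0,0],[0,0,0,0,0,0,0],[0,0,0,0,0,0,0],[0,0,0,0,0,0,0]]]}}

```text
time: 10.92
tool_pos: [0.4939, -0.3454, 0.0564]
tool_rot: [0.001, -0.061, 0.998, -0.001]
contact_force: [0.3, -1.6, 5.7]
gripper_width: 0.138
grasp_force: 58.8
```

>>> {"op": "servo_tool", "data": {"moves": [[[-1.9,0,-8.7,0,2.1,0,0],[-2.2,0,-8.7,0,2.1,0,0],[-2.5,0,-8.6,0,2.1,0,0],[-2.9,0,-8.5,0,2.1,0,0],[-3.2,0,-8.4,0,2.1,0,0],[-3.5,0,-8.3,0,2.1,0,0],[-3.8,0,-8.1,0,2.1,0,0],[-4.1,0,-8,0,2.1,0,0],[-4.4,0,-7.8,0,2.1,0,0],[-4.7,0,-7.7,0,2.1,0,0],[-5,0,-7.5,0,2.1,0,0],[-5.3,0,-7.3,0,2.1,0,0]]]}}

```text
time: 12.42
tool_pos: [0.5527, -0.3376, 0.1365]
tool_rot: [-0.219, -0.06, 0.974, -0.014]
contact_force: [0.8, -7.0, -8.3]
gripper_width: 0.135
grasp_force: 58.4
```

>>> {"op": "servo_tool", "data": {"moves": [[[-5.6,0,-7.1,0,2.1,0,0],[-5.8,0,-6.9,0,2.1,0,0],[-6.1,0,-6.7,0,2.1,0,0],[-6.4,0,-6.4,0,2.1,0,0],[-6.6,0,-6.2,0,2.1,0,0],[-6.8,0,-6,0,2.1,0,0],[-7.1,0,-5.7,0,2.1,0,0],[-7.3,0,-5.4,0,2.1,0,0],[-7.5,0,-5.2,0,2.1,0,0],[-7.7,0,-4.9,0,2.1,0,0],[-7.8,0,-4.6,0,2.1,0,0],[-8,0,-4.3,0,2.1,0,0]]]}}

```text
time: 13.92
tool_pos: [0.6559, -0.3244, 0.1401]
tool_rot: [-0.428, -0.055, 0.902, -0.025]
contact_force: [-7.1, -1.9, -16.8]
gripper_width: 0.126
grasp_force: 58.3
```

```bash
python3 - <<'E'
from h import *
f=grab('scene');im=cv2.resize(f['image'][200:380,150:350],None,fx=3,fy=3);w=cv2.resize(grab('wrist')['image'],None,fx=.5,fy=.5)
im[:210,:280]=w;cv2.imwrite('pics/w8.png',im)
s=manip.state();print(s['tool_pos'],s['contact_force'],s['gripper_width'],s['joint_pos'])
E
```

```text
[ 0.65644363 -0.32420651  0.13945266] [-4.31082304 -2.67502149 -9.86126433] 0.1254520340895123 [-0.41672982  0.86969523  0.88454329 -0.4881669   2.13908119 -2.21445355]
```

View pics/w8.png

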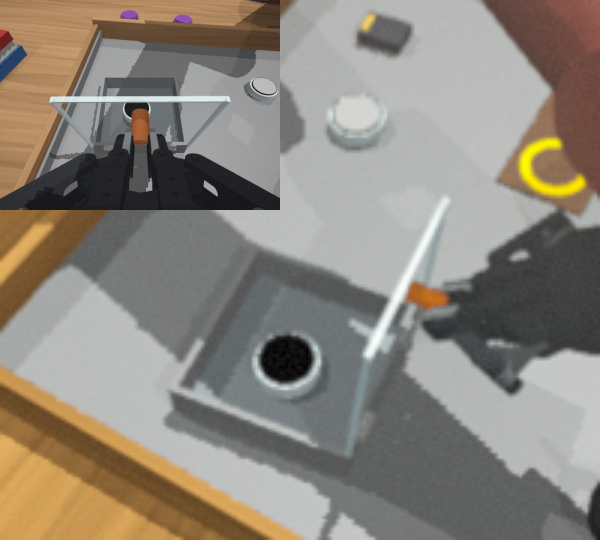

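>>> {"op": "servo_tool", "data": {"moves": [[[-8.2,0,-4,0,2.1,0,0],[-8.3,0,-3.7,0,2.1,0,0],[0,0,0,0,0,0,0],[0,0,0,0,0,0,40],[0,0,0,0,0,0,40],[0,0,-8,0,0,0,40],[0,0,-25,0,0,0,40],[0,0,-50,0,0,0,40],[0,0,-30,0,0,0,40]]]}}

```text
time: 15.15
tool_pos: [0.7664, -0.31, 0.2063]
tool_rot: [-0.456, -0.054, 0.888, -0.029]
contact_force: [0.2, -0.8, 0.6]
gripper_width: 0.47
grasp_force: 0.0
```

```bash
python3 - <<'E'
from h import *
f=grab('scene');im=cv2.resize(f['image'][200:380,150:350],None,fx=3,fy=3)
cv2.imwrite('pics/w9.png',im)
s=manip.state();print(s['tool_pos'],s['contact_force'],R.from_quat(np.roll(s['tool_rot'],-1)).as_matrix().round(3).tolist())
E
```

```text
[ 0.76833215 -0.30915401  0.20618579] [0.55350388 1.01703148 1.23474226] [[-0.58, -0.123, -0.805], [-0.07, 0.992, -0.101], [0.811, -0.003, -0.584]]
```

View pics/w9.png

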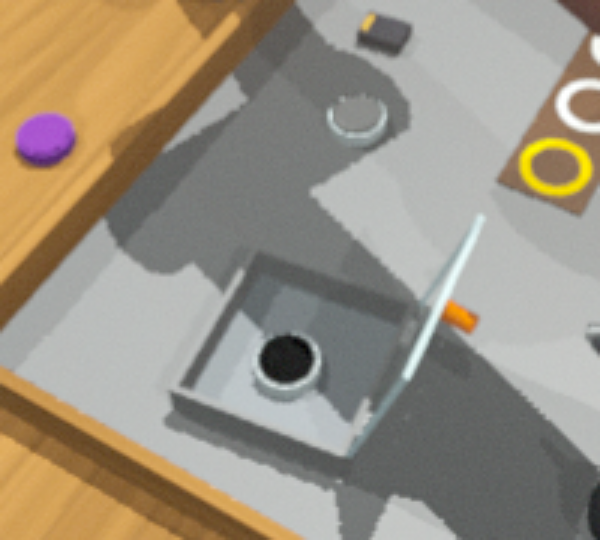

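>>> {"op": "servo_tool", "data": {"moves": [[[0,0,0,0,-9,0,85],[0,0,0,0,-9,0,85],[0,0,0,0,-9,0,85],[0,0,0,0,-9,0,85],[0,0,0,0,-9,0,85],[0,0,0,0,-9,0,85],[0,0,-50,0,0,0,85],[54,0,0,0,0,0,85],[54,0,0,0,0,0,85],[54,0,0,0,0,0,85],[54,0,0,0,0,0,85],[54,0,0,0,0,0,85]]]}}

```text
time: 16.7
tool_pos: [0.4957, -0.3431, 0.2563]
tool_rot: [-0.005, -0.061, 0.998, -0.001]
contact_force: [0.2, -0.8, 1.0]
gripper_width: 0.998
grasp_force: 0.0
```

>>> {"op": "servo_tool", "data": {"moves": [[[0,0,0,0,0,0,85]]]}}

```text
time: 16.82
tool_pos: [0.4945, -0.3433, 0.2558]
tool_rot: [-0.005, -0.059, 0.998, -0.0]
contact_force: [0.0, 0.1, -0.9]
gripper_width: 0.994
grasp_force: 0.0
```

```bash
cat > fit.py <<'E'
from h import *
def fit(f,guess,z,kind,r=.024,win=30):
    """sub-pixel centre: threshold blob near guess. kind: 'lt'/'gt' grey threshold (value)"""
    u,v=w2px(f,guess)[0];u,v=int(u),int(v)
    x0,y0=max(u-win,0),max(v-win,0)
    g=cv2.cvtColor(f['image'],cv2.COLOR_BGR2GRAY)[y0:v+win,x0:u+win]
    g=cv2.resize(g,None,fx=4,fy=4,interpolation=cv2.INTER_CUBIC)
    m=(g<kind[1] if kind[0]=='lt' else g>kind[1]).astype(np.uint8)
    n,l,st,c=cv2.connectedComponentsWithStats(m)
    for i in range(1,n):
        if st[i,4]>400:
            cn=max(cv2.findContours((l==i).astype(np.uint8),cv2.RETR_EXTERNAL,cv2.CHAIN_APPROX_NONE)[0],key=len)
            h=cv2.convexHull(cn)
            if len(h)<5: continue
            e=cv2.fitEllipse(h)
            uv=(np.array(e[0])+.5)/4-.5+[x0,y0]
            print('  ',st[i].tolist(),'ell',np.round(np.array(e[1])/4,1),'px',uv.round(1),'w',px2w(f,uv,z).round(4))
E
python3 - <<'E'
from fit import *
import pickle
s=manip.state();print(s['time'],s['tool_pos'],s['contact_force'],R.from_quat(np.roll(s['tool_rot'],-1)).as_matrix().round(3).tolist())
f=grab('wrist');pickle.dump(f,open('w10.pkl','wb'))
G=(.542,-.347,.018)
fit(f,G,.018,('lt',45),win=40)
fit(f,G,.020,('gt',170),win=40)
u,v=w2px(f,G)[0].astype(int);g=cv2.cvtColor(f['image'],cv2.COLOR_BGR2GRAY);print(u,v,g[v,u-45:u+45:2].tolist())
cv2.imwrite('pics/w10.png',f['image'])
E
```

```text
16.825 [ 0.4945366  -0.34328739  0.25582069] [ 0.00468459  0.08171619 -0.87770316] [[-0.993, -0.118, -0.01], [-0.118, 0.993, -0.001], [0.01, -0.0, -1.0]]
   [94, 77, 154, 149, 18203] ell [37.6 38.8] px [274.3 222.5] w [ 0.5384 -0.3451  0.018 ]
   [82, 66, 178, 157, 2527] ell [42.1 44.6] px [274.4 222. ] w [ 0.5373 -0.3451  0.02  ]
272 225 [136, 136, 138, 133, 145, 145, 146, 146, 147, 145, 145, 144, 90, 183, 50, 7, 6, 17, 4, 21, 6, 9, 9, 9, 14, 18, 9, 17, 19, 13, 11, 20, 19, 5, 191, 155, 143, 142, 144, 141, 142, 144, 141, 143, 144]
```

>>> {"op": "servo_tool", "data": {"moves": [[[-21.4,-3.5,20,0,-0.6,0,66],[-21.4,-3.4,40,0,0,0,66],[0,0,50,0,0,0,66],[0,0,50,0,0,0,66],[0,0,0,0,0,0,66],[0,0,0,0,0,0,66]]]}}

```text
time: 17.62
tool_pos: [0.5424, -0.3459, 0.0977]
tool_rot: [0.001, -0.061, 0.998, -0.001]
contact_force: [0.5, 0.3, 0.9]
gripper_width: 0.771
grasp_force: 0.0
```

```bash
cat > st.py <<'E'
from h import *
import sys
s=manip.state();M=R.from_quat(np.roll(s['tool_rot'],-1)).as_matrix();p=np.array(s['tool_pos'])
print(s['time'],p.round(4),np.array(s['contact_force']).round(1),round(s['gripper_width']*85.4,1),M.round(3).tolist())
if len(sys.argv)>3: print('tool shift mm',(M.T@(np.array([float(a) for a in sys.argv[1:4]])-p)*1e3).round(1))
E
python3 st.py .538 -.345 .019
```

```text
17.625 [ 0.5424 -0.3459  0.0977] [0.5 0.3 0.9] 65.9 [[-0.993, -0.122, 0.003], [-0.122, 0.993, -0.002], [-0.002, -0.002, -1.0]]
tool shift mm [ 4.5  1.6 78.6]
```

>>> {"op": "servo_tool", "data": {"moves": [[[4.5,1.6,35,0,0,0,66],[0,0,30,0,0,0,66],[0,0,13.5,0,0,0,66],[0,0,0,0,0,0,66],[0,0,0,0,0,0,66]]]}}

```text
time: 18.25
tool_pos: [0.5376, -0.3453, 0.0193]
tool_rot: [0.001, -0.061, 0.998, -0.001]
contact_force: [0.7, -0.7, 0.6]
gripper_width: 0.774
grasp_force: 0.0
```

```bash
python3 st.py .538 -.345 .019; python3 - <<'E'
from fit import *
f=grab('wrist','w11.png')
E
```

```text
18.25 [ 0.5376 -0.3453  0.0193] [ 0.7 -0.7  0.6] 66.1 [[-0.993, -0.121, 0.003], [-0.121, 0.993, -0.002], [-0.003, -0.003, -1.0]]
tool shift mm [-0.5  0.3  0.3]
```

View pics/w11.png

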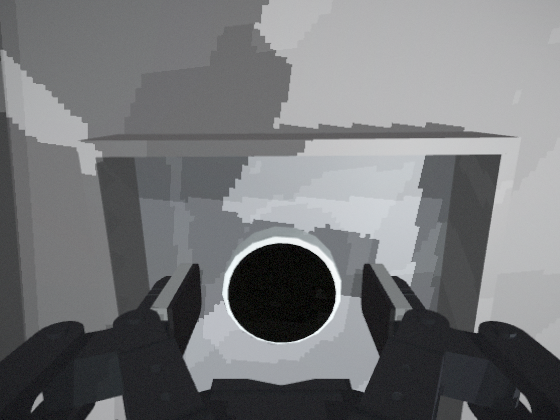

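The case at (281,290) is centred between the open fingers and inside the walls. Closing.

>>> {"op": "servo_tool", "data": {"moves": [[[0,0,0,0,0,0,30],[0,0,0,0,0,0,30],[0,0,0,0,0,0,30],[0,0,0,0,0,0,30],[0,0,-10,0,0,0,30],[0,0,-30,0,0,0,30],[0,0,-40,0,0,0,30],[0,0,-40,0,0,0,30],[0,0,0,0,0,0,30],[0,0,0,0,0,0,30]]]}}

```text
time: 19.55
tool_pos: [0.5356, -0.3438, 0.136]
tool_rot: [-0.001, -0.061, 0.998, 0.0]
contact_force: [0.5, 0.4, -1.7]
gripper_width: 0.533
grasp_force: 61.5
```

```bash
cat > held.py <<'E'
from fit import *
import sys
# offset of held case relative to TCP, in tool axes. args: lt/gt thr
s=manip.state();M=R.from_quat(np.roll(s['tool_rot'],-1)).as_matrix();p=np.array(s['tool_pos'])
f=grab('wrist')
print('tcp',p.round(4),'w',round(s['gripper_width']*85.4,1),'F',s['grasp_force'])
z=p[2]-.019+.020
fit(f,p-[0,0,p[2]-z],z,(sys.argv[1],float(sys.argv[2])),win=70)
E
python3 held.py lt 45; python3 held.py gt 185; python3 st.py
```

```text
tcp [ 0.5356 -0.3438  0.136 ] w 45.5 F 61.537595987319946
   [64, 91, 427, 394, 132197] ell [ 98.7 107.1] px [280.9 294.5] w [ 0.5359 -0.3443  0.137 ]
   [0, 148, 55, 395, 13267] ell [ 19.6 102.3] px [215.1 310.1] w [ 0.5457 -0.3689  0.137 ]
   [500, 149, 60, 403, 14365] ell [ 19.7 102.7] px [346.8 310.6] w [ 0.5397 -0.3179  0.137 ]
tcp [ 0.5351 -0.3435  0.135 ] w 45.5 F 61.536734104156494
   [46, 63, 464, 424, 20138] ell [107.7 118.4] px [281.1 291.9] w [ 0.5344 -0.344   0.136 ]
19.65 [ 0.535  -0.3434  0.1346] [-0.7  0.5 -0.8] 45.4 [[-0.993, -0.121, -0.003], [-0.121, 0.993, 0.002], [0.003, 0.003, -1.0]]
```

>>> {"op": "servo_tool", "data": {"moves": [[[0,0,-50,0,0,0,30],[0,0,-50,0,0,0,30],[-15.7,51.8,-6.4,0,0,0,30],[-15.7,51.8,-6.4,0,0,0,30],[-15.7,51.8,-6.4,0,0,0,30],[-15.7,51.8,-6.4,0,0,0,30],[-15.7,51.8,-6.4,0,0,0,30],[-15.7,51.8,-6.4,0,0,0,30],[-15.7,51.8,-6.4,0,0,0,30],[0,0,0,0,0,0,30],[0,0,0,0,0,0,30]]]}}

```text
time: 21.02
tool_pos: [0.6007, 0.0288, 0.28]
tool_rot: [-0.001, -0.061, 0.998, -0.0]
contact_force: [0.6, -0.4, 0.1]
gripper_width: 0.533
grasp_force: 61.6
```

```bash
python3 st.py; python3 - <<'E'
from fit import *
import pickle
f=grab('wrist','w12.png');pickle.dump(f,open('w12.pkl','wb'))
H=cv2.cvtColor(f['image'],cv2.COLOR_BGR2HSV)
P=[]
for nm,lo,hi,g in [('blue',(100,120,50),(128,255,255),(.617,.145,.007)),('w1',(0,0,150),(180,60,255),(.6185,.07,.007)),('w2',(0,0,150),(180,60,255),(.621,-.006,.007)),('yel',(20,120,80),(36,255,255),(.624,-.082,.007))]:
    u,v=w2px(f,g)[0].astype(int);m=cv2.inRange(H,lo,hi);k=np.zeros_like(m);cv2.circle(k,(u,v),44,255,-1);m&=k
    n,l,st,c=cv2.connectedComponentsWithStats(m);i=1+np.argmax(st[1:,4])
    cn=max(cv2.findContours((l==i).astype(np.uint8),cv2.RETR_EXTERNAL,cv2.CHAIN_APPROX_NONE)[0],key=len)
    e=cv2.fitEllipse(cv2.convexHull(cn));p=px2w(f,e[0],.007);P.append(p)
    print(nm,(u,v),st[i].tolist(),np.round(e[0],1),np.round(e[1],1),p.round(4))
print(np.linalg.norm(np.diff(P,axis=0),axis=1))
E
```

```text
21.025 [0.6007 0.0288 0.28  ] [ 0.6 -0.4  0.1] 45.5 [[-0.993, -0.122, -0.003], [-0.122, 0.993, -0.0], [0.003, 0.0, -1.0]]
blue (np.int64(381), np.int64(200)) [357, 178, 51, 49, 881] [381.5 201.6] [47.9 51.8] [0.618  0.1456 0.007 ]
w1 (np.int64(315), np.int64(194)) [290, 171, 53, 51, 1114] [315.8 195.7] [50.5 52.8] [0.6203 0.0709 0.007 ]
w2 (np.int64(247), np.int64(188)) [223, 165, 53, 51, 1116] [249.3 190. ] [50.8 52.8] [ 0.623  -0.0041  0.007 ]
yel (np.int64(179), np.int64(182)) [156, 159, 53, 52, 1127] [182.1 184.2] [50.5 54.3] [ 0.6256 -0.0791  0.007 ]
[0.07477491 0.07508125 0.07496322]
```

>>> {"op": "servo_tool", "data": {"moves": [[[0,0,0,0,0,9.5,30],[0,0,0,0,0,9.5,30],[0,0,0,0,0,9.5,30],[0,0,0,0,0,9.5,30],[0,0,0,0,0,9.5,30],[0,0,0,0,0,9.5,30],[0,0,0,0,0,9.5,30],[0,0,0,0,0,9.5,30],[0,0,0,0,0,9.5,30],[0,0,0,0,0,9.5,30],[0,0,0,0,0,0,30],[0,0,0,0,0,0,30]]]}}

```text
time: 22.58
tool_pos: [0.6011, 0.0281, 0.2812]
tool_rot: [-0.0, 0.695, 0.719, -0.0]
contact_force: [0.4, -0.1, -0.4]
gripper_width: 0.534
grasp_force: 61.4
```

```bash
python3 st.py .618 .1456 .06; python3 held.py gt 185;python3 held.py lt 45
```

```text
22.575 [0.6011 0.0281 0.2812] [ 0.4 -0.1 -0.4] 45.6 [[-0.035, 0.999, -0.001], [0.999, 0.035, -0.0], [-0.0, -0.001, -1.0]]
tool shift mm [116.8  21.2 221.2]
tcp [0.6011 0.0281 0.2812] w 45.6 F 61.41315937042236
   [309, 0, 106, 16, 1188] ell [14.  29.8] px [299.4 219.4] w [0.6073 0.0582 0.2822]
   [58, 63, 463, 417, 19576] ell [107.6 118.2] px [280.9 291.6] w [0.6016 0.0289 0.2822]
tcp [0.6011 0.0283 0.2813] w 45.8 F 61.41372084617615
   [76, 90, 427, 395, 132410] ell [ 98.9 107.2] px [280.9 294.5] w [0.6017 0.0279 0.2823]
   [0, 148, 67, 412, 16743] ell [ 20.3 107.5] px [213.8 312.9] w [0.5758 0.0191 0.2823]
   [512, 148, 48, 365, 10756] ell [17.3 95.4] px [345.7 306.9] w [0.6271 0.0235 0.2823]
```

>>> {"op": "servo_tool", "data": {"moves": [[[39,7,20,0,0,0,30],[39,7,40,0,0,0,30],[38.8,7.2,50,0,0,0,30],[0,0,50,0,0,0,30],[0,0,50,0,0,0,30],[0,0,11,0,0,0,30],[0,0,0,0,0,0,30],[0,0,0,0,0,0,30]]]}}

```text
time: 23.68
tool_pos: [0.6205, 0.1458, 0.0648]
tool_rot: [0.002, 0.695, 0.719, 0.002]
contact_force: [0.2, 0.6, -0.2]
gripper_width: 0.536
grasp_force: 61.5
```

```bash
python3 st.py .6178 .1454 .022
```

```text
23.675 [0.6205 0.1458 0.0648] [ 0.2  0.6 -0.2] 45.8 [[-0.034, 0.999, 0.005], [0.999, 0.034, 0.001], [0.0, 0.005, -1.0]]
tool shift mm [-0.3 -3.  42.8]
```

>>> {"op": "servo_tool", "data": {"moves": [[[-0.3,-3,25,0,0,0,30],[0,0,12,0,0,0,30],[0,0,3,0,0,0,30],[0,0,1.5,0,0,0,30],[0,0,1,0,0,0,30],[0,0,0,0,0,0,30],[0,0,0,0,0,0,30]]]}}

```text
time: 24.55
tool_pos: [0.6163, 0.1454, 0.0218]
tool_rot: [0.0, 0.695, 0.719, 0.0]
contact_force: [-3.7, -0.4, 7.4]
gripper_width: 0.532
grasp_force: 62.4
```

```bash
python3 st.py .6178 .1454 .022
```

```text
24.55 [0.6163 0.1454 0.0218] [-3.7 -0.4  7.4] 45.4 [[-0.034, 0.999, 0.001], [0.999, 0.034, -0.0], [-0.0, 0.001, -1.0]]
tool shift mm [-0.   1.5 -0.2]
```

>>> {"op": "servo_tool", "data": {"moves": [[[0,0,-1,0,0,0,30],[0,1.5,0,0,0,0,30],[0,0,0.8,0,0,0,30],[0,0,0,0,0,0,66],[0,0,0,0,0,0,66],[0,0,-10,0,0,0,66],[0,0,-50,0,0,0,66],[0,0,-60,0,0,0,66],[-14,-57,-20,0,0,0,66],[-14,-57,0,0,0,0,66],[-15,-56,0,0,0,0,66],[0,0,0,0,0,0,66]]]}}

```text
time: 26.05
tool_pos: [0.4443, 0.0961, 0.1577]
tool_rot: [-0.001, 0.695, 0.719, -0.001]
contact_force: [0.8, 0.5, -0.6]
gripper_width: 0.771
grasp_force: 0.0
```

```bash
cat > look.py <<'E'
from fit import *
import sys
a=sys.argv;f=grab('wrist');cv2.imwrite('pics/last.png',f['image'])
fit(f,[float(x) for x in a[1:4]],float(a[3]),(a[4],float(a[5])),win=int(a[6]) if len(a)>6 else 60)
u,v=w2px(f,[float(x) for x in a[1:4]])[0].astype(int);print(u,v,cv2.cvtColor(f['image'],cv2.COLOR_BGR2GRAY)[v,max(u-70,0):u+70:4].tolist())
E
python3 st.py .4493 .0964 .10;python3 look.py .4493 .0964 .02 lt 75; python3 look.py .4493 .0964 .02 gt 180
```

```text
26.05 [0.4443 0.0961 0.1577] [ 0.8  0.5 -0.6] 65.9 [[-0.034, 0.999, -0.002], [0.999, 0.034, -0.0], [-0.0, -0.002, -1.0]]
tool shift mm [ 0.2  5.2 57.7]
   [148, 141, 218, 215, 36437] ell [53.5 54.7] px [290.5 204.7] w [0.4518 0.0957 0.02  ]
287 203 [147, 147, 148, 148, 148, 147, 148, 146, 140, 140, 139, 209, 62, 68, 68, 69, 67, 66, 65, 68, 67, 67, 68, 67, 66, 38, 197, 143, 144, 143, 142, 140, 140, 140, 138]
   [132, 127, 245, 236, 6279] ell [59.1 61.3] px [286.2 203.7] w [0.4517 0.0963 0.02  ]
283 203 [145, 146, 146, 146, 146, 145, 147, 147, 141, 137, 139, 208, 64, 68, 71, 70, 67, 71, 68, 68, 69, 70, 71, 68, 71, 24, 172, 144, 142, 143, 143, 140, 139, 140, 139]
```

>>> {"op": "servo_tool", "data": {"moves": [[[0,4,30,0,0,0,66],[0,0,40,0,0,0,66],[0,0,0,0,0,0,66],[0,0,0,0,0,0,66]]]}}

```text
time: 26.65
tool_pos: [0.4542, 0.0969, 0.0909]
tool_rot: [0.001, 0.695, 0.719, 0.001]
contact_force: [-0.0, 0.6, 1.0]
gripper_width: 0.771
grasp_force: 0.0
```

```bash
python3 st.py .4515 .096 .019;python3 look.py .4515 .096 .02 lt 75 70; python3 look.py .4515 .096 .02 gt 180 70
```

```text
26.65 [0.4542 0.0969 0.0909] [-0.   0.6  1. ] 65.8 [[-0.034, 0.999, 0.002], [0.999, 0.034, 0.0], [0.0, 0.002, -1.0]]
tool shift mm [-0.8 -2.9 71.9]
   [140, 146, 288, 275, 61984] ell [68.8 71.9] px [275.6 234.5] w [0.4519 0.0959 0.02  ]
   [0, 402, 275, 158, 9893] ell [57.5 76.1] px [235.8 291.6] w [0.429  0.0587 0.02  ]
   [353, 402, 207, 158, 15097] ell [50.7 60.8] px [321.5 290.5] w [0.4806 0.0613 0.02  ]
   [274, 550, 80, 10, 456] ell [ 3.3 22. ] px [282.4 302.6] w [0.4574 0.0523 0.02  ]
275 234 [140, 140, 140, 142, 142, 131, 132, 132, 200, 37, 61, 65, 60, 61, 63, 61, 62, 63, 65, 62, 63, 63, 61, 65, 63, 62, 63, 195, 134, 137, 136, 137, 134, 136, 135]
   [126, 131, 320, 301, 9380] ell [75.3 79.7] px [274.9 232.9] w [0.4518 0.0966 0.02  ]
274 233 [139, 142, 140, 142, 140, 135, 136, 131, 193, 19, 60, 64, 62, 61, 65, 63, 61, 63, 62, 61, 60, 68, 64, 60, 63, 61, 63, 186, 139, 136, 136, 133, 137, 135, 132]
```

Case C is confirmed at (0.452, 0.096). Descend, grip, lift.

>>> {"op": "servo_tool", "data": {"moves": [[[-0.6,-2.5,35,0,0,0,66],[0,0,25,0,0,0,66],[0,0,11,0,0,0,66],[0,0,1,0,0,0,66],[0,0,0,0,0,0,30],[0,0,0,0,0,0,30],[0,0,0,0,0,0,30],[0,0,0,0,0,0,30],[0,0,-10,0,0,0,30],[0,0,-30,0,0,0,30],[0,0,-40,0,0,0,30],[0,0,0,0,0,0,30]]]}}

```text
time: 28.25
tool_pos: [0.4526, 0.0962, 0.1014]
tool_rot: [0.003, 0.695, 0.719, 0.003]
contact_force: [0.6, 0.4, 0.7]
gripper_width: 0.536
grasp_force: 61.5
```

```bash
python3 st.py .6203 .0709 .06; python3 held.py gt 170
```

```text
28.25 [0.4526 0.0962 0.1014] [0.6 0.4 0.7] 45.8 [[-0.034, 0.999, 0.008], [0.999, 0.034, 0.0], [0.0, 0.008, -1.0]]
tool shift mm [-31.  166.4  42.8]
tcp [0.4526 0.0962 0.1014] w 45.8 F 61.45386457443237
   [58, 55, 461, 410, 19102] ell [107.5 117.9] px [280.8 290. ] w [0.453  0.0978 0.1024]
```

>>> {"op": "servo_tool", "data": {"moves": [[[-8,41.5,0,0,0,0,30],[-8,41.5,0,0,0,0,30],[-8,41.5,0,0,0,0,30],[-8,41.5,0,0,0,0,30],[0,0,30,0,0,0,30],[0,0,0,0,0,0,30],[0,0,0,0,0,0,30]]]}}

```text
time: 29.18
tool_pos: [0.616, 0.0698, 0.0666]
tool_rot: [-0.001, 0.695, 0.719, -0.001]
contact_force: [0.1, -0.3, -0.3]
gripper_width: 0.532
grasp_force: 61.6
```

```bash
python3 st.py .6198 .0698 .022
```

```text
29.175 [0.616  0.0698 0.0666] [ 0.1 -0.3 -0.3] 45.5 [[-0.034, 0.999, -0.002], [0.999, 0.034, 0.0], [0.0, -0.002, -1.0]]
tool shift mm [-0.2  3.9 44.6]
```

>>> {"op": "servo_tool", "data": {"moves": [[[-0.2,3.5,25,0,0,0,30],[0,0,14,0,0,0,30],[0,0,3,0,0,0,30],[0,0,1.5,0,0,0,30],[0,0,0,0,0,0,30],[0,0,0,0,0,0,30]]]}}

```text
time: 29.92
tool_pos: [0.6209, 0.0696, 0.0245]
tool_rot: [0.0, 0.695, 0.719, 0.0]
contact_force: [-0.2, 0.7, 0.2]
gripper_width: 0.534
grasp_force: 61.6
```

```bash
python3 st.py .6198 .0698 .0218
```

```text
29.925 [0.6209 0.0696 0.0245] [-0.2  0.7  0.2] 45.6 [[-0.034, 0.999, 0.001], [0.999, 0.034, -0.0], [-0.0, 0.001, -1.0]]
tool shift mm [ 0.2 -1.1  2.7]
```

>>> {"op": "servo_tool", "data": {"moves": [[[0,-1,1.5,0,0,0,30],[0,0,1.5,0,0,0,30],[0,0,0,0,0,0,30],[0,0,0,0,0,0,30]]]}}

```text
time: 30.42
tool_pos: [0.6197, 0.0696, 0.0222]
tool_rot: [0.0, 0.695, 0.719, -0.0]
contact_force: [-4.2, 0.4, 8.0]
gripper_width: 0.536
grasp_force: 62.3
```

>>> {"op": "servo_tool", "data": {"moves": [[[0,0,0,0,0,0,66],[0,0,0,0,0,0,66],[0,0,-10,0,0,0,66],[0,0,-50,0,0,0,66],[0,0,-50,0,0,0,66],[-37,-33,-20,0,0,0,66],[-37,-33,0,0,0,0,66],[-37,-33,0,0,0,0,66],[-37,-33,0,0,0,0,66],[-36,-33,0,0,0,0,66],[0,0,0,0,0,0,66],[0,0,0,0,0,0,66]]]}}

```text
time: 31.92
tool_pos: [0.4612, -0.12, 0.1514]
tool_rot: [0.0, 0.695, 0.719, 0.0]
contact_force: [-0.1, 0.1, -0.5]
gripper_width: 0.77
grasp_force: 0.0
```

```bash
python3 st.py .46 -.119 .09;python3 look.py .46 -.119 .02 gt 185; python3 look.py .46 -.119 .02 gt 160
```

```text
31.925 [ 0.4612 -0.12    0.1514] [-0.1  0.1 -0.5] 65.8 [[-0.034, 0.999, 0.001], [0.999, 0.034, -0.0], [-0.0, 0.001, -1.0]]
tool shift mm [ 1.  -1.2 61.4]
   [126, 117, 251, 235, 4809] ell [60.3 62.6] px [280.3 203.2] w [ 0.4613 -0.1177  0.02  ]
278 204 [150, 151, 152, 151, 150, 151, 151, 151, 151, 144, 106, 133, 178, 176, 177, 178, 175, 176, 177, 177, 177, 177, 176, 178, 176, 86, 159, 133, 132, 147, 146, 144, 143, 144, 143]
   [123, 113, 255, 248, 7816] ell [61.5 63.7] px [280.1 203.7] w [ 0.4614 -0.1178  0.02  ]
   [145, 140, 211, 206, 34222] ell [51.6 53.2] px [280.1 205.2] w [ 0.4614 -0.1189  0.02  ]
278 205 [150, 152, 150, 150, 151, 149, 152, 152, 147, 145, 114, 104, 176, 175, 175, 177, 178, 175, 177, 177, 175, 178, 178, 178, 175, 57, 159, 133, 133, 147, 145, 143, 145, 145, 143]
```

>>> {"op": "servo_tool", "data": {"moves": [[[1.5,0,40,0,0,0,66],[0,0,50,0,0,0,66],[0,0,30,0,0,0,66],[0,0,10,0,0,0,66],[0,0,2,0,0,0,66],[0,0,0,0,0,0,66],[0,0,0,0,0,0,66]]]}}

```text
time: 32.9
tool_pos: [0.462, -0.1188, 0.0203]
tool_rot: [0.001, 0.695, 0.719, 0.001]
contact_force: [0.3, -0.2, -1.1]
gripper_width: 0.769
grasp_force: 0.0
```

```bash
python3 st.py .4614 -.118 .019;python3 look.py .4614 -.118 .02 gt 185 70
```

```text
32.9 [ 0.462  -0.1188  0.0203] [ 0.3 -0.2 -1.1] 65.7 [[-0.034, 0.999, 0.003], [0.999, 0.034, -0.001], [-0.001, 0.003, -1.0]]
tool shift mm [ 0.9 -0.5  1.3]
   [486, 183, 20, 53, 495] ell [ 3.9 14.1] px [331.4 270.9] w [ 0.4815 -0.1093  0.02  ]
   [502, 238, 12, 69, 465] ell [ 2.9 17.1] px [334.5 286.4] w [ 0.4831 -0.1158  0.02  ]
   [51, 253, 31, 114, 743] ell [ 8.  28.5] px [224.9 295.7] w [ 0.4408 -0.1212  0.02  ]
278 289 [122, 117, 117, 168, 160, 134, 141, 143, 143, 141, 141, 142, 144, 143, 142, 146, 144, 142, 143, 137, 135, 137, 135, 137, 134, 134, 134, 133, 135, 136, 148, 128, 184, 117, 117]
```

>>> {"op": "servo_tool", "data": {"moves": [[[0.6,0,1,0,0,0,66],[0,0,0,0,0,0,30],[0,0,0,0,0,0,30],[0,0,0,0,0,0,30],[0,0,0,0,0,0,30],[0,0,-10,0,0,0,30],[0,0,-30,0,0,0,30],[0,0,-40,0,0,0,30],[0,0,0,0,0,0,30],[0,0,0,0,0,0,30]]]}}

```text
time: 34.2
tool_pos: [0.4601, -0.1176, 0.0971]
tool_rot: [-0.001, 0.695, 0.719, -0.0]
contact_force: [-0.3, 0.1, -1.7]
gripper_width: 0.536
grasp_force: 61.5
```

```bash
python3 st.py .623 -.0041 .06; python3 held.py gt 150; python3 held.py gt 165
```

```text
34.2 [ 0.4601 -0.1176  0.0971] [-0.3  0.1 -1.7] 45.7 [[-0.034, 0.999, -0.001], [0.999, 0.034, 0.0], [0.0, -0.001, -1.0]]
tool shift mm [107.8 166.7  37. ]
tcp [ 0.4601 -0.1176  0.0971] w 45.7 F 61.47042274475098
   [57, 58, 464, 415, 20412] ell [108.3 118.6] px [280.8 291.2] w [ 0.4606 -0.1165  0.0981]
   [126, 109, 291, 89, 13955] ell [22.  68.6] px [276.1 261.6] w [ 0.4584 -0.1043  0.0981]
   [101, 257, 139, 66, 2364] ell [16.4 34.9] px [250.6 294.9] w [ 0.449  -0.1185  0.0981]
   [207, 295, 57, 57, 1025] ell [13.3 17. ] px [267.2 303.8] w [ 0.4555 -0.1221  0.0981]
   [170, 380, 96, 34, 515] ell [ 7.6 26.5] px [261.7 321.8] w [ 0.4536 -0.1301  0.0981]
tcp [ 0.4597 -0.1174  0.0965] w 45.7 F 61.47068738937378
   [58, 60, 463, 408, 17833] ell [107.8 117.9] px [280.7 291.3] w [ 0.4601 -0.1164  0.0975]
   [186, 160, 81, 26, 428] ell [ 5.6 21.2] px [265.6 265.6] w [ 0.4541 -0.1059  0.0975]
```

>>> {"op": "servo_tool", "data": {"moves": [[[27,42,0,0,0,0,30],[27,42,0,0,0,0,30],[27,42,0,0,0,0,30],[26.2,41.5,0,0,0,0,30],[0,0,30,0,0,0,30],[0,0,0,0,0,0,30],[0,0,0,0,0,0,30],[0,0,0,0,0,0,30]]]}}

```text
time: 35.3
tool_pos: [0.6248, -0.0055, 0.0689]
tool_rot: [0.001, 0.695, 0.719, 0.0]
contact_force: [-0.1, -0.5, 0.1]
gripper_width: 0.541
grasp_force: 61.7
```

```bash
python3 st.py .6226 -.0047 .022
```

```text
35.3 [ 0.6248 -0.0055  0.0689] [-0.1 -0.5  0.1] 46.2 [[-0.033, 0.999, 0.002], [0.999, 0.033, -0.0], [-0.0, 0.002, -1.0]]
tool shift mm [ 0.8 -2.3 46.9]
```

>>> {"op": "servo_tool", "data": {"moves": [[[0.6,-1.8,25,0,0,0,30],[0,0,15,0,0,0,30],[0,0,4,0,0,0,30],[0,0,0,0,0,0,30],[0,0,0,0,0,0,30],[0,0,0,0,0,0,30]]]}}

```text
time: 36.05
tool_pos: [0.6233, -0.0045, 0.0246]
tool_rot: [0.001, 0.695, 0.719, 0.0]
contact_force: [0.1, -0.6, -0.3]
gripper_width: 0.535
grasp_force: 61.7
```

```bash
python3 st.py .6226 -.0047 .0218
```

```text
36.05 [ 0.6233 -0.0045  0.0246] [ 0.1 -0.6 -0.3] 45.6 [[-0.034, 0.999, 0.001], [0.999, 0.034, -0.0], [-0.0, 0.001, -1.0]]
tool shift mm [-0.2 -0.7  2.8]
```

>>> {"op": "servo_tool", "data": {"moves": [[[0,-0.5,1.5,0,0,0,30],[0,0,1.4,0,0,0,30],[0,0,0,0,0,0,30],[0,0,0,0,0,0,30]]]}}

```text
time: 36.55
tool_pos: [0.6223, -0.0044, 0.0214]
tool_rot: [0.0, 0.695, 0.719, 0.0]
contact_force: [-2.9, 0.5, 5.8]
gripper_width: 0.534
grasp_force: 62.1
```

>>> {"op": "servo_tool", "data": {"moves": [[[0,0,0,0,0,0,66],[0,0,0,0,0,0,66],[0,0,-10,0,0,0,66],[0,0,-50,0,0,0,66],[0,0,-60,0,0,0,66],[48,-27,-10,0,0,0,66],[48,-27,0,0,0,0,66],[48,-27,0,0,0,0,66],[48,-27,0,0,0,0,66],[48,-27,0,0,0,0,66],[48,-27,0,0,0,0,66],[0,0,0,0,0,0,66]]]}}

```text
time: 38.05
tool_pos: [0.4487, 0.2803, 0.1515]
tool_rot: [-0.0, 0.693, 0.721, 0.0]
contact_force: [0.5, -0.3, -0.2]
gripper_width: 0.772
grasp_force: 0.0
```

>>> {"op": "servo_tool", "data": {"moves": [[[0,0,0,0,0,0,66],[0,0,0,0,0,0,66]]]}}

```text
time: 38.3
tool_pos: [0.4513, 0.2769, 0.1511]
tool_rot: [0.0, 0.696, 0.718, 0.0]
contact_force: [-0.1, -0.2, -0.1]
gripper_width: 0.774
grasp_force: 0.0
```

```bash
python3 st.py .45 .279 .019;python3 look.py .45 .279 .02 gt 200; python3 look.py .45 .279 .02 gt 165
```

```text
38.3 [0.4513 0.2769 0.1511] [-0.1 -0.2 -0.1] 66.1 [[-0.032, 0.999, 0.0], [0.999, 0.032, -0.0], [-0.0, 0.0, -1.0]]
tool shift mm [  2.2  -1.2 132.1]
   [291, 126, 64, 137, 744] ell [31.3 44.2] px [289.5 194.6] w [0.4578 0.2858 0.02  ]
   [107, 130, 56, 103, 595] ell [ 9.4 28.6] px [251.4 188.3] w [0.4301 0.2896 0.02  ]
   [125, 130, 212, 208, 34701] ell [52.  53.5] px [275.  200.8] w [0.4474 0.2808 0.02  ]
278 203 [146, 145, 147, 146, 146, 147, 147, 141, 139, 178, 163, 219, 218, 218, 219, 218, 218, 219, 219, 217, 219, 218, 218, 218, 185, 127, 129, 139, 143, 141, 141, 140, 139, 141, 140]
   [104, 104, 255, 247, 7424] ell [61.7 63.8] px [275.1 199.3] w [0.4474 0.2819 0.02  ]
   [122, 127, 216, 212, 35910] ell [52.9 54.4] px [275.1 200.7] w [0.4474 0.2809 0.02  ]
278 203 [147, 146, 146, 146, 149, 146, 148, 140, 140, 176, 154, 218, 218, 219, 218, 219, 218, 219, 219, 220, 219, 217, 219, 218, 185, 129, 131, 140, 145, 141, 142, 141, 142, 141, 141]
```

>>> {"op": "servo_tool", "data": {"moves": [[[4.7,-3.8,40,0,0,0,66],[0,0,50,0,0,0,66],[0,0,30,0,0,0,66],[0,0,10,0,0,0,66],[0,0,2,0,0,0,66],[0,0,0,0,0,0,66],[0,0,0,0,0,0,66]]]}}

```text
time: 39.28
tool_pos: [0.4477, 0.2829, 0.0205]
tool_rot: [0.001, 0.695, 0.719, 0.001]
contact_force: [0.6, 1.3, -0.0]
gripper_width: 0.775
grasp_force: 0.0
```

```bash
python3 st.py .4474 .2816 .019
```

```text
39.275 [0.4477 0.2829 0.0205] [ 0.6  1.3 -0. ] 66.2 [[-0.034, 0.999, 0.003], [0.999, 0.034, 0.001], [0.001, 0.003, -1.0]]
tool shift mm [-1.3 -0.3  1.5]
```

>>> {"op": "servo_tool", "data": {"moves": [[[-1,0,1.2,0,0,0,66],[0,0,0,0,0,0,30],[0,0,0,0,0,0,30],[0,0,0,0,0,0,30],[0,0,0,0,0,0,30],[0,0,-10,0,0,0,30],[0,0,-30,0,0,0,30],[0,0,-40,0,0,0,30],[0,0,0,0,0,0,30],[0,0,0,0,0,0,30]]]}}

```text
time: 40.52
tool_pos: [0.4459, 0.2812, 0.0971]
tool_rot: [-0.0, 0.695, 0.719, -0.0]
contact_force: [-0.1, -0.5, -0.5]
gripper_width: 0.534
grasp_force: 61.5
```

```bash
python3 held.py gt 170; python3 st.py .6252 -.079 .1
```

```text
tcp [0.4459 0.2812 0.0971] w 45.6 F 61.46178960800171
   [58, 58, 462, 396, 16447] ell [107.  118.1] px [280.7 290.4] w [0.4463 0.2825 0.0981]
   [85, 103, 408, 321, 100441] ell [ 84.5 103.2] px [279.1 291.3] w [0.4457 0.2821 0.0981]
40.575 [0.4455 0.2809 0.0963] [-0.   0.1 -0.5] 45.5 [[-0.034, 0.999, -0.002], [0.999, 0.034, -0.001], [-0.001, -0.002, -1.0]]
tool shift mm [-365.9  167.3   -3.7]
```

>>> {"op": "servo_tool", "data": {"moves": [[[-45.9,20.9,-1,0,0,0,30],[-45.9,20.9,0,0,0,0,30],[-45.9,20.9,0,0,0,0,30],[-45.9,20.9,0,0,0,0,30],[-45.9,20.9,0,0,0,0,30],[-45.9,20.9,0,0,0,0,30],[-45.9,20.9,0,0,0,0,30],[-45.5,20.9,0,0,0,0,30],[0,0,0,0,0,0,30],[0,0,25,0,0,0,30],[0,0,0,0,0,0,30],[0,0,0,0,0,0,30]]]}}

```text
time: 42.08
tool_pos: [0.6255, -0.0787, 0.0732]
tool_rot: [-0.001, 0.695, 0.719, -0.0]
contact_force: [-0.1, -0.1, -0.5]
gripper_width: 0.536
grasp_force: 61.5
```

```bash
python3 st.py .6252 -.080 .0218
```

```text
42.075 [ 0.6255 -0.0787  0.0732] [-0.1 -0.1 -0.5] 45.8 [[-0.035, 0.999, -0.001], [0.999, 0.035, 0.0], [0.0, -0.001, -1.0]]
tool shift mm [-1.4 -0.3 51.4]
```

>>> {"op": "servo_tool", "data": {"moves": [[[-1.2,-0.3,28,0,0,0,30],[0,0,17,0,0,0,30],[0,0,3,0,0,0,30],[0,0,0,0,0,0,30],[0,0,0,0,0,0,30],[0,0,0,0,0,0,30]]]}}

```text
time: 42.82
tool_pos: [0.6265, -0.0808, 0.0266]
tool_rot: [0.001, 0.695, 0.719, 0.0]
contact_force: [0.5, -0.4, -0.9]
gripper_width: 0.535
grasp_force: 61.5
```

```bash
python3 st.py .6252 -.080 .0218
```

```text
42.825 [ 0.6265 -0.0808  0.0266] [ 0.5 -0.4 -0.9] 45.7 [[-0.034, 0.999, 0.001], [0.999, 0.034, -0.0], [-0.0, 0.001, -1.0]]
tool shift mm [ 0.9 -1.3  4.8]
```

>>> {"op": "servo_tool", "data": {"moves": [[[0.6,-1,3,0,0,0,30],[0,0,1.8,0,0,0,30],[0,0,0,0,0,0,30],[0,0,0,0,0,0,30]]]}}

```text
time: 43.32
tool_pos: [0.6249, -0.0801, 0.0215]
tool_rot: [-0.0, 0.695, 0.719, -0.0]
contact_force: [-2.8, 0.5, 6.2]
gripper_width: 0.535
grasp_force: 62.1
```

>>> {"op": "servo_tool", "data": {"moves": [[[0,0,0,0,0,0,66],[0,0,0,0,0,0,66],[0,0,-10,0,0,0,66],[0,0,-50,0,0,0,66],[0,0,-60,0,0,0,66],[0,0,-60,0,0,0,66],[40,0,-40,0,0,0,66],[42,0,-40,0,0,0,66],[42,0,0,0,0,0,66],[41,0,0,0,0,0,66],[0,0,0,0,0,0,66],[0,0,0,0,0,0,66]]]}}

```text
time: 44.82
tool_pos: [0.6192, 0.0844, 0.2812]
tool_rot: [0.0, 0.695, 0.719, -0.0]
contact_force: [0.6, -0.0, -0.5]
gripper_width: 0.774
grasp_force: 0.0
```

```bash
python3 st.py; python3 - <<'E'
from fit import *
f=grab('wrist','w13.png');s=grab('scene')
marks=np.array([(.618,.1456,.007),(.6203,.0709,.007),(.623,-.0041,.007),(.6256,-.0791,.007)])
im=f['image'].copy()
for m in marks:
    print(m,w2px(f,m)[0].round(0));fit(f,m+[0,0,.013],.023,('gt',185),win=32)
    t=np.linspace(0,2*np.pi,60)
    for r,z in((.029,.007),(.024,.023)): 
        P=np.c_[m[0]+r*np.cos(t),m[1]+r*np.sin(t),0*t+z];cv2.polylines(im,[w2px(f,P).astype(np.int32)],True,(0,0,255) if r>.025 else (0,255,0),1)
c=cv2.resize(s['image'][180:390,150:400],(475,399))
o=np.zeros((600,800,3),np.uint8);a=im[:, 200:360]; o[:,:320]=cv2.resize(a,(229,600)).repeat(1,0)[:, :229] if 0 else cv2.resize(a,(320,600)); o[:399,325:]=c;cv2.imwrite('pics/fin.png',o)
E
```

```text
44.825 [0.6192 0.0844 0.2812] [ 0.6 -0.  -0.5] 66.1 [[-0.034, 0.999, 0.0], [0.999, 0.034, -0.001], [-0.001, 0.0, -1.0]]
[0.618  0.1456 0.007 ] [281. 116.]
   [42, 43, 179, 187, 3187] ell [44.9 46.6] px [281.3 117.7] w [0.6181 0.1445 0.023 ]
[0.6203 0.0709 0.007 ] [281. 185.]
   [34, 21, 205, 199, 10599] ell [49.9 51.1] px [281.6 184.8] w [0.621  0.0747 0.023 ]
[ 0.623  -0.0041  0.007 ] [281. 248.]
   [38, 21, 195, 170, 8470] ell [45.6 48.8] px [281.5 247.7] w [0.6234 0.0025 0.023 ]
[ 0.6256 -0.0791  0.007 ] [281. 305.]
   [57, 67, 169, 96, 1417] ell [29.1 42.1] px [282.  309.4] w [ 0.6268 -0.0756  0.023 ]
```

View pics/fin.png

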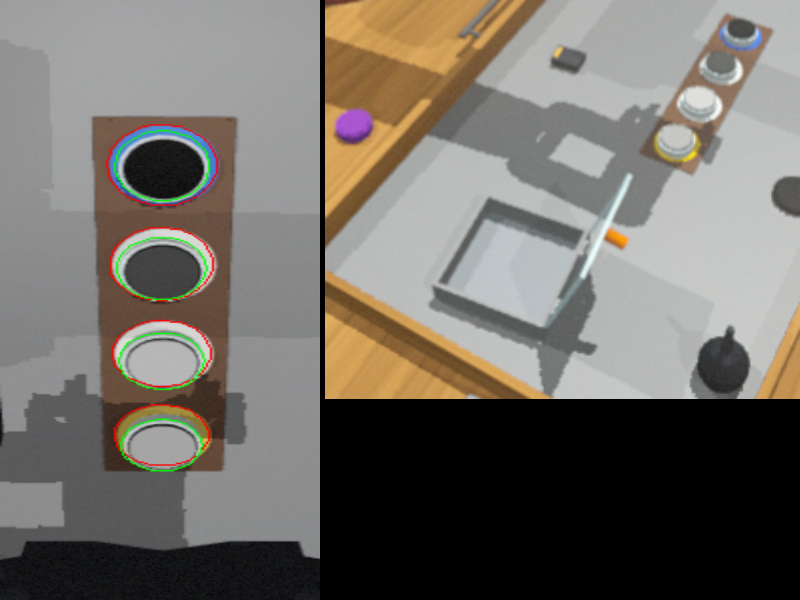

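The view shows all four cases inside their rings in shade order, with the compartment empty and the flap standing open. Next, a numerical check of the centring.

```bash
python3 - <<'E'
from fit import *
f=grab('wrist');g=cv2.cvtColor(f['image'],cv2.COLOR_BGR2GRAY).astype(int)
for m,k in zip([(.618,.1456),(.6203,.0709),(.623,-.0041),(.6256,-.0791)],'DMLP'):
    P=np.array([*m,.023]);u,v=w2px(f,P)[0]
    c=g[int(v)+2,int(u)];msk=(abs(g-c)<14).astype(np.uint8)
    n,l=cv2.connectedComponents(msk,connectivity=4);b=(l==l[int(v)+2,int(u)]).astype(np.uint8)
    e=cv2.fitEllipse(cv2.convexHull(max(cv2.findContours(b,0,1)[0],key=len)))
    print(k,c,b.sum(),np.round(e[1],1),[ (px2w(f,e[0],z)[:2]-m).round(4).tolist() for z in (.018,.022)])
E
```

```text
D 27 1183 [39.  40.4] [[0.0004, -0.0015], [0.0004, -0.0014]]
M 67 1035 [35.7 37.4] [[-0.0001, -0.0035], [-0.0002, -0.0026]]
L 183 831 [31.5 33.4] [[0.0001, -0.0034], [0.0, -0.0017]]
P 166 729 [28.9 32. ] [[-0.0001, -0.0042], [-0.0002, -0.0018]]
```

>>> {"op": "servo_tool", "data": {"moves": [[[-50,0,0,0,0,0,66],[-50,0,0,0,0,0,66],[-30,0,0,0,0,0,66],[0,0,0,0,0,0,66],[0,0,0,0,0,0,66]]]}}

```text
time: 45.6
tool_pos: [0.6236, -0.0452, 0.2808]
tool_rot: [-0.0, 0.695, 0.719, 0.0]
contact_force: [-0.6, 0.3, 0.5]
gripper_width: 0.771
grasp_force: 0.0
```

```bash
cat > chk.py <<'E'
from fit import *
f=grab('wrist');g=cv2.cvtColor(f['image'],cv2.COLOR_BGR2GRAY).astype(int);print(f['eye'])
H=cv2.cvtColor(f['image'],cv2.COLOR_BGR2HSV);brown=cv2.inRange(H,(3,50,20),(17,180,140))
for m,k in zip([(.618,.1456),(.6203,.0709),(.623,-.0041),(.6256,-.0791)],'DMLP'):
    u,v=w2px(f,np.array([*m,.02]))[0]
    if not(20<v<400): continue
    try:
        c=np.median(g[int(v)-3:int(v)+7,int(u)-5:int(u)+5]);msk=(abs(g-c)<14).astype(np.uint8)
        n,l=cv2.connectedComponents(msk,connectivity=4);b=(l==l[int(v)+2,int(u)]).astype(np.uint8)
        e=cv2.fitEllipse(cv2.convexHull(max(cv2.findContours(b,0,1)[0],key=len)))
        # ring outer edge: brown -> not brown scanning inward from r=33 mm
        pts=[]
        for t in np.linspace(0,2*np.pi,72,endpoint=False):
            for r in np.arange(.0335,.025,-.0002):
                q=w2px(f,[m[0]+r*np.cos(t),m[1]+r*np.sin(t),.007])[0]
                if not(0<=q[1]<419 and 0<=q[0]<559): break
                if not brown[int(round(q[1])),int(round(q[0]))]: 
                    if r<.033: pts.append([r*np.cos(t)+m[0],r*np.sin(t)+m[1]])
                    break
        p=np.array(pts);A=np.c_[2*p,np.ones(len(p))];x=np.linalg.lstsq(A,(p**2).sum(1),rcond=None)[0]
        print(k,'ring',(x[:2]-m).round(4),'r',np.sqrt(x[2]+x[0]**2+x[1]**2).round(4),len(p),'disc',np.round(e[1],1),[(px2w(f,e[0],z)[:2]-x[:2]).round(4).tolist() for z in(.016,.021)])
    except Exception as ex: print(k,ex)
E
python3 chk.py
```

```text
[0.62179999 0.02296298 0.40882149]
M ring [ 0.0009 -0.0001] r 0.0294 72 disc [41.8 43.8] [[-0.001, -0.0008], [-0.001, -0.0014]]
L ring [0.0006 0.0001] r 0.0294 72 disc [37.  37.6] [[-0.0007, -0.0021], [-0.0007, -0.0017]]
P ring [0.0006 0.    ] r 0.0296 72 disc [33.8 34.7] [[-0.0007, -0.0034], [-0.0007, -0.0021]]
```

```bash
python3 -c "
from plant import manip
print(manip.job_done())"
```

```text
the job is handed in; nothing more can be done
None
```

The job is handed in at about 46 s on the robot's clock: the flap stands open, and all four filters lie on their marks from palest (yellow) to darkest (blue), each within about 3 mm of centre; the first try at the flap slipped and it fell shut once.

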